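# Start a double shot at the coffee tap unit

## Task

Start a double shot on the low green coffee-tap unit using only your fingertips: press the black power rocker down on its red-dot end so that it stays over, then press the cream cup-size rocker down on its two-dot end so that it stays over, then press the green key fully down, keep it down for two seconds and let it spring back up. Leave the white, blue and red keys unpressed, do not operate a later control before its turn, and do not move or pick up any of the cups, jug and other things standing about.

Things in the scene. Friction and masses are not known exactly. Their poses are not given: they have to be found in the camera images.
- tap_unit: Low green box, aluminium top plate 45 mm above the counter; fixed. Origin on the counter; spans x -85 to 85, y -205 to 265 mm in its axes (-x: long side facing the robot; +y: end with the spout, 195 mm high, over a cup at x -8, y 205). Rockers at x 0, y 60 and -22, in either order; keys at x -36 and 36, y -97 and -167 mm, in any order.
- power_frame: Grey frame of the power rocker, 72 mm (x) by 44 mm, 6 mm high; axes as the unit's. Origin under its centre on the top plate; the rocker's pivot line runs along y, 14 mm above it. The rocker is a V of two wings, each 30 by 30 mm, one either side of the pivot (+x and -x).
- size_frame: Grey frame of the cream cup-size rocker; the same sizes, axes and make as the power rocker.
- power_press (a point): Middle of the top of the black rocker's red-dot wing, the +x (far) wing, 20 mm out from the pivot; where to press. Moves with the wing. At the start the wing slopes up and outwards at about 0.4 rad: this point about 24 mm, the wing's outer end about 29 mm above the top plate; pressed fully over the wing lies level, 17 mm above the plate.
- size_press (a point): Middle of the top of the cream rocker's wing with two brown dots, the -x (near, robot's) wing, 20 mm out from the pivot; where to press. The other wing has one dot. Heights and slope as for the power rocker: about 24 mm above the top plate at the start, 17 mm when pressed fully over.
- power (a joint): Power rocker, rad: 0 off, 0.4 fully over to on (red-dot wing level). Starts between 0 and 0.04. No spring: stiff friction holds it wherever it is left; it takes about 2 to 3 N on the wing to move it.
- size (a joint): Cup-size rocker, rad: 0 single, 0.4 fully over to double (two-dot wing level). Starts between 0 and 0.04. No spring: friction holds it, about 2 to 3 N to move it.
- green_key_top (a point): Centre of the top of the green key: round, 28 mm across, in a black round housing 44 mm across and 12 mm high. When up its top stands 18 mm above the top plate (63 mm above the counter); it moves straight down 6 mm. The four keys stand in a 2 by 2 group, 70 to 72 mm apart, in any order.
- white_key_top (a point): Centre of the top of the white key: round, 28 mm across, in a black round housing 44 mm across and 12 mm high. When up its top stands 18 mm above the top plate (63 mm above the counter); it moves straight down 6 mm. The four keys stand in a 2 by 2 group, 70 to 72 mm apart, in any order.
- blue_key_top (a point): Centre of the top of the blue key: round, 28 mm across, in a black round housing 44 mm across and 12 mm high. When up its top stands 18 mm above the top plate (63 mm above the counter); it moves straight down 6 mm. The four keys stand in a 2 by 2 group, 70 to 72 mm apart, in any order.
- red_key_top (a point): Centre of the top of the red key: round, 28 mm across, in a black round housing 44 mm across and 12 mm high. When up its top stands 18 mm above the top plate (63 mm above the counter); it moves straight down 6 mm. The four keys stand in a 2 by 2 group, 70 to 72 mm apart, in any order.
- green_key (a joint): Travel of the green key, m: 0 up, 0.006 fully down. Spring return; starts to move at about 1.5 N, fully down at about 5 N.
- white_key (a joint): Travel of the white key, m: 0 up, 0.006 fully down. Spring return; starts to move at about 1.5 N, fully down at about 5 N.
- blue_key (a joint): Travel of the blue key, m: 0 up, 0.006 fully down. Spring return; starts to move at about 1.5 N, fully down at about 5 N.
- red_key (a joint): Travel of the red key, m: 0 up, 0.006 fully down. Spring return; starts to move at about 1.5 N, fully down at about 5 N.
- cup: White cup, 66 mm across, 58 mm high, standing under the spout on the unit. Origin under its centre. Loose.
- shot_glass: Small glass, 44 mm across, 55 mm high, standing on the unit's top plate between the rockers and the cup, near the front edge. Origin under its centre. Loose.
- jug: Steel milk jug, 86 mm across, 95 mm high, on the counter beyond the unit; handle to its +y. Origin under its centre. Loose.
- tamper: Steel tamper with wooden knob, 58 mm across, 78 mm high, on the counter beyond the unit. Origin under its centre. Loose.
- mug: Blue mug, 84 mm across, 75 mm high, on the counter beyond the unit; handle to its +y. Origin under its centre. Loose.
- saucer: White saucer, 140 mm across, 18 mm high, on the counter on the robot's side of the unit. Origin under its centre. Loose.
- canister: Copper-coloured jar with dark lid, 70 mm across, 85 mm high, on the counter on the robot's side of the unit. Origin under its centre. Loose.

How it is judged:
By the outcome, as a careful person would: the job done as asked, in the order asked, and still so for the second after the job is handed in, with the robot touching nothing.
It also fails if it takes over 48 s, if anything falls off the work surface, if the arm or the gripper's body presses on something with over 40 N, if the wrist force passes 120 N, or if a joint passes its speed limit or range.

## Robot

A 7-joint arm with a two-finger parallel gripper is mounted at the origin on the work surface. World frame = base frame: x ahead of the robot, y to its left, z up, the work surface at z = 0. Lengths are in m, angles in rad, forces in N, time in s.
With the tool pointing down it reaches from about 0.4 to 0.9 m from the base axis. Payload 5.5 kg.
Tool frame: the origin (TCP) lies on the centre line of the jaws, within the pads' length; the fingertips stand 17 mm ahead of it and the grasp point (between the pads) lies 2 mm behind it; x points along the fingers, y is the direction in which the jaws open and shut, and the axes are right-handed (so a half turn about x gives the same grasp; the last joint's range is limited). The gripper opens to 92 mm and grips with 3 to 60 N. Pads are 19 mm wide; open, the fingers measure 130 mm over their backs; the gripper's body (75 mm by 190 mm) begins 47 mm behind the grasp point.
Start: joints at [1.525, 0.501, -0.427, 1.55, 0.221, 1.138, -0.21], TCP at [0.198, -0.619, 0.244] pointing down, gripper open.
Joint ranges: [-2.88, 2.88], [-0.31, 2.03], [-1.54, 1.56], [0.2, 2.42], [-1.41, 4.55], [0.19, 2.02], [-2.57, 2.57]. Speed limits (rad/s): [2.57, 2.57, 3.14, 3.14, 3.14, 3.14, 3.14].

## Interface

Orientations are given as a unit quaternion [x, y, z, w].
In Python, from bench import r, eyes gives the robot as it stands. The module is installed in compiled form; this text tells all that it offers.
- The arm moves only by the tool move_arm, never from a script. Its argument "deltas" is a list of rows, each a list of 4 numbers: the shift along the tool's x, y, z in mm, then the turn about the tool's x in degrees. In form: [[tx, ty, tz, twist], ...]. A call has 1 to 10 rows; each row is the pose to reach, as a shift and turn from the pose commanded when the call began, along the tool's axes at that moment; what a row does not reach only later rows make up. A row lasts 1/8 s, in which the tool goes at most 62.5 mm and 10.7 degrees, less where a joint would pass 70% of its speed; a pose out of reach is approached as far as the arm can. A call with a gripper value outside its range is refused whole. "fingers" is the opening, from -1 (shut) to 1 (fully open), set as the call begins (left out, the last holds). The fingers move at their own pace and stop on an object; "force" is the grip in N (left out, the last holds). Time passes only in rows, so rows that repeat a pose let the fingers close. It gives the time, the measured TCP pose, the force and the opening at its end, in the units of the state.
- r.get_obs(): the state, without advancing time (a new reading comes with each control period).
- eyes.camera(name): name is "scene" or "top"; returns a dict with "frame" (420x560x3 uint8, red, green, blue), "vfov" (degrees; the focal length in pixels is half the picture's height over the tangent of half this angle, whatever the lens; pixels are square), "cx", "cy" (the principal point, pixels), "view" (4x4, takes a point from world to camera coordinates). Camera axes: x right, y down, z forward; pixel columns grow to the right and rows downward; lengths in m; the calibration is good to about 2 mm. A picture is of the moment at which its call begins. There is no depth.
- r.finish_job(): hands the job in, once; it reports no verdict.
The state is a dict: "time_s": time; "q": joint angles; "qd": joint speeds; "effort": joint torques, N m; "tool_pos": TCP position; "orientation": TCP orientation; "force": force on the tool from outside, world axes, zero at the start; "torque": the same for the moment, N m; "opening": finger opening in m.
Only numpy, scipy, OpenCV 4.12 (cv2) and the standard library are available. Lean on these libraries where they do the work, as an engineer would, in place of code of your own. Each camera call takes 0.05 s, during which the arm holds its last target.

## Working session

There is one attempt and no reset: what is moved stays moved. The work goes in short steps, Python scripts to look and compute and a tool call to move; the robot and the scene stay as the last step left them, time stands still between calls to the robot, and variables do not carry over. Pictures are saved under pics/ and viewed, and the job is handed in when it is done.

Besides the shell and the picture viewer there is one more tool, called as name(argument=value, ...), one argument or row to a line, values as JSON. move_arm: Moves the arm, as the interface text tells. Its arguments: {"type":"object","properties":{"deltas":{"type":"array","items":{"type":"array","items":{"type":"number"}}},"fingers":{"type":"number"},"force":{"type":"number"}},"required":["deltas"]}

```bash
mkdir -p pics; python3 - <<'E'
from bench import r,eyes
import cv2,numpy as np
o=r.get_obs();print({k:np.round(v,4).tolist() for k,v in o.items()})
for n in("scene","top"):
    c=eyes.camera(n);cv2.imwrite(f"pics/{n}0.png",cv2.cvtColor(c["frame"],cv2.COLOR_RGB2BGR));print(n,c["vfov"],c["cx"],c["cy"],np.round(c["view"],4).tolist())
E
```

```text
{'time_s': 0.0, 'q': [1.5252, 0.5019, -0.4268, 1.5515, 0.2208, 1.1383, -0.2103], 'qd': [-0.0012, -0.0011, 0.0005, -0.0018, -0.0014, -0.0005, -0.0003], 'effort': [0.0002, -56.6585, -5.8163, -27.9109, -0.0688, 0.0308, 0.0001], 'tool_pos': [0.1973, -0.6186, 0.2427], 'orientation': [-0.6986, -0.1094, 0.6988, -0.1081], 'force': [0.0692, 0.6134, 0.2534], 'torque': [0.0037, -0.0187, 0.036], 'opening': 0.0919}
scene 45.92819397318431 270.4764410344753 207.56531074924283 [[-0.0689, 0.9976, -0.0083, -0.0636], [0.6523, 0.0388, -0.757, -0.3078], [-0.7549, -0.0575, -0.6534, 1.5652], [0.0, 0.0, 0.0, 1.0]]
top 50.90179828643279 284.04570651907477 201.8118013745777 [[0.0021, -0.9998, -0.0216, 0.0848], [-0.9867, 0.0014, -0.1623, 0.5864], [0.1623, 0.0216, -0.9865, 0.7663], [0.0, 0.0, 0.0, 1.0]]
```

```bash
sleep 1
```

```text
(no output)
```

View pics/scene0.png

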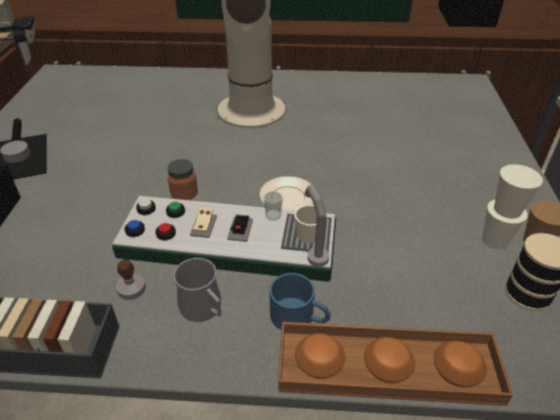

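View pics/top0.png

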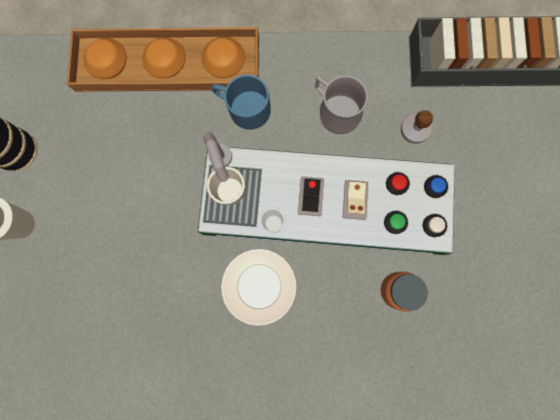

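The top view shows the black rocker at about (312,196) with its red dot on the far side, and the cream rocker at (356,199) with two dots on the near side. The keys are green (397,222), red (399,182), blue (437,186) and white (435,225). Next I measure them.

```bash
cat > h.py <<'E'
import numpy as np,cv2
def K(c):
    H=c["frame"].shape[0];f=H/2/np.tan(np.radians(c["vfov"])/2);return f
def ray(c,u,v):
    f=K(c);V=np.array(c["view"]);R=V[:3,:3];o=-R.T@V[:3,3]
    return o,R.T@np.array([(u-c["cx"])/f,(v-c["cy"])/f,1])
def onz(c,u,v,z):
    o,d=ray(c,u,v);return o+d*(z-o[2])/d[2]
def proj(c,p):
    V=np.array(c["view"]);q=V[:3,:3]@np.array(p)+V[:3,3];f=K(c);return f*q[0]/q[2]+c["cx"],f*q[1]/q[2]+c["cy"]
def tri(c1,p1,c2,p2):
    o1,d1=ray(c1,*p1);o2,d2=ray(c2,*p2);s=np.linalg.lstsq(np.c_[d1,-d2],o2-o1,rcond=None)[0]
    a=o1+s[0]*d1;b=o2+s[1]*d2;return (a+b)/2,np.linalg.norm(a-b)
def blob(c,near,lo,hi,rad=16):
    h=cv2.cvtColor(c["frame"],cv2.COLOR_RGB2HSV)
    m=cv2.inRange(h,np.array(lo),np.array(hi))
    w=np.zeros_like(m);cv2.circle(w,near,rad,255,-1);m&=w
    n,_,st,ce=cv2.connectedComponentsWithStats(m)
    if n<2:return None
    i=1+np.argmax(st[1:,4]);return ce[i],st[i].tolist()
E
python3 - <<'E'
from bench import eyes
from h import *
T=eyes.camera("top");S=eyes.camera("scene")
q=dict(green=((397,222),(175,209),(45,100,40),(85,255,255)),red=((399,182),(165,230),(0,150,60),(8,255,255)),blue=((437,186),(134,227),(100,120,60),(130,255,255)),white=((435,225),(145,204),(0,0,120),(40,120,255)),reddot=((312,184),(240,229),(0,150,60),(8,255,255)))
loc=dict(green=(-36,-97),red=(36,-97),blue=(36,-167),white=(-36,-167))
A=[];B=[]
for k,(t,s,lo,hi) in q.items():
    rr=10 if k!="reddot" else 8
    a=blob(T,t,lo,hi,rr);b=blob(S,s,lo,hi,9)
    print(k,a,b)
    P=onz(T,*a[0],.063)
    print('  plane',P.round(4),'scene plane',onz(S,*b[0],.063).round(4),'tri',*[np.round(x,4) for x in tri(T,a[0],S,b[0])])
    if k in loc:A.append(loc[k]);B.append(P[:2]*1000)
A=np.array(A,float);B=np.array(B)
a0=A.mean(0);b0=B.mean(0);H=(A-a0).T@(B-b0);U,_,Vt=np.linalg.svd(H);R=Vt.T@np.diag([1,np.linalg.det(Vt.T@U.T)])@U.T
t=b0-R@a0;print("yaw",np.degrees(np.arctan2(R[1,0],R[0,0])),"t",t,"res",(A@R.T+t-B).round(1).tolist())
pts={'power':(20,60,69),'powc':(0,60,45),'size':(-20,-22,69),'green':(-36,-97,63),'c1':(-85,-205,45),'c2':(85,-205,45),'c3':(85,265,45),'c4':(-85,265,45)}
imgs={n:cv2.cvtColor(c["frame"],cv2.COLOR_RGB2BGR) for n,c in(("top",T),("scene",S))}
for k,p in pts.items():
    w=np.r_[R@np.array(p[:2])+t,p[2]]/1000;print(k,w.round(4))
    for n,c in(("top",T),("scene",S)):
        u=proj(c,w);cv2.circle(imgs[n],(round(u[0]),round(u[1])),1,(255,0,255),-1)
out=np.vstack([cv2.resize(imgs["top"][140:260,190:460],None,fx=2.4,fy=2.4),cv2.resize(imgs["scene"][170:290,100:370],None,fx=2.4,fy=2.4)])
cv2.imwrite("pics/m1.png",out)
E
```

```text
green (array([397.06818182, 221.15      ]), [389, 213, 17, 17, 220]) (array([174.52222222, 206.9       ]), [169, 203, 12, 9, 90])
  plane [ 0.5486 -0.1179  0.063 ] scene plane [ 0.5496 -0.1144  0.063 ] tri [ 0.5485 -0.1164  0.0623] 0.0033
red (array([398.77314815, 181.77314815]), [391, 174, 17, 17, 216]) (array([164.61538462, 228.24038462]), [158, 224, 14, 10, 104])
  plane [ 0.6207 -0.1238  0.063 ] scene plane [ 0.6202 -0.1205  0.063 ] tri [ 0.6203 -0.1221  0.0633] 0.0033
blue (array([437.67256637, 184.92920354]), [429, 177, 18, 17, 226]) (array([133.43809524, 225.38095238]), [127, 221, 14, 10, 105])
  plane [ 0.6146 -0.1937  0.063 ] scene plane [ 0.6154 -0.19    0.063 ] tri [ 0.6144 -0.1921  0.0625] 0.0034
white (array([436.66666667, 224.3872549 ]), [429, 217, 16, 16, 204]) (array([144.31617647, 200.72794118]), [136, 195, 18, 12, 136])
  plane [ 0.5428 -0.1881  0.063 ] scene plane [ 0.5323 -0.1881  0.063 ] tri [ 0.5417 -0.1848  0.0713] 0.0012
reddot (array([311.84444444, 183.95555556]), [308, 181, 8, 7, 45]) (array([237.875 , 226.5625]), [235, 225, 6, 4, 16])
  plane [0.617  0.0341 0.063 ] scene plane [0.6055 0.0358 0.063 ] tri [0.615  0.0359 0.0718] 0.003
yaw -4.717641278072655 t [592.52916521 -24.32481895] res [[0.1, -0.1], [-0.2, -0.1], [0.0, -0.0], [0.1, 0.3]]
power [0.6174 0.0338 0.069 ]
powc [0.5975 0.0355 0.045 ]
size [ 0.5708 -0.0446  0.069 ]
green [ 0.5487 -0.118   0.063 ]
c1 [ 0.491  -0.2216  0.045 ]
c2 [ 0.6604 -0.2356  0.045 ]
c3 [0.699  0.2328 0.045 ]
c4 [0.5296 0.2468 0.045 ]
```

View pics/m1.png

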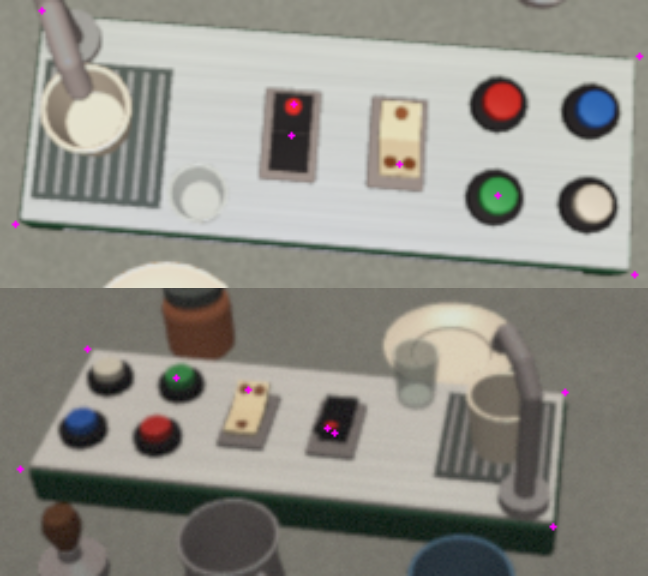

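```bash
python3 - <<'E'
from bench import r
from scipy.spatial.transform import Rotation as Ro
import numpy as np
o=r.get_obs();R=Ro.from_quat(o["orientation"]).as_matrix();print(R.round(4))
for p in [(.617,.035,.244),(.5705,-.043,.069),(.5486,-.1165,.063)]:
    print((R.T@(np.array(p)-o["tool_pos"])*1000).round(1))
E
```

```text
[[-3.000e-04  3.039e-01 -9.527e-01]
 [ 1.200e-03 -9.527e-01 -3.039e-01]
 [-1.000e+00 -1.200e-03 -1.000e-04]]
[-3.000e-01 -4.954e+02 -5.985e+02]
[ 174.6 -435.  -530.5]
[ 180.5 -371.7 -487.3]
```

move_arm(
  deltas=[
    [0,-15,-18,2],
    [0,-40,-50,6],
    [0,-75,-90,10],
    [0,-110,-132,14],
    [0,-145,-175,18],
    [0,-180,-218,22],
    [0,-215,-260,22.4],
    [0,-250,-302,22.4],
    [0,-275,-332,22.4],
    [0,-290,-350,22.4],
  ],
  fingers=-1,
)

```text
time_s: 1.45
tool_pos: [0.444, -0.2341, 0.2439]
orientation: [0.707, -0.028, -0.706, -0.028]
force: [0.1, -0.3, 0.5]
opening: 0.0006
```

```bash
cat > st.py <<'E'
from bench import r
from scipy.spatial.transform import Rotation as Ro
import numpy as np
o=r.get_obs();R=Ro.from_quat(o["orientation"]).as_matrix()
print("t",o["time_s"],"pos",o["tool_pos"],"open",o["opening"],"F",np.round(o["force"],2));print("ang",np.degrees(np.arctan2(R[1,1],R[0,1])),"q",np.round(o["q"],2),"down",R[:,0].round(4))
for n,p in dict(power=(.617,.035,.069),size=(.5705,-.043,.069),green=(.5486,-.1165,.063)).items():
    print(n,(R.T@(np.array(p)-np.array(o["tool_pos"])-R[:,0]*.017)*1000).round(1))
E
python3 st.py
```

```text
t 1.45 pos [ 0.44399148 -0.23410374  0.24386418] open 0.0006159036288835801 F [ 0.1  -0.28  0.49]
ang -94.52248316518036 q [ 0.94  0.25 -0.59  1.91  0.16  1.02 -1.36] down [ 4.e-04  2.e-04 -1.e+00]
power [ 158.  -281.9 -151.2]
size [ 158.  -200.4 -111. ]
green [ 163.9 -125.4  -94.9]
```

move_arm(
  deltas=[
    [0,-20,-10,0],
    [0,-65,-35,0],
    [0,-115,-62,0],
    [0,-165,-90,0],
    [0,-215,-117,0],
    [0,-255,-138,0],
    [0,-277,-149,0],
    [25,-282,-151.5,0],
    [65,-282,-151.5,0],
    [95,-282,-151.5,0],
  ],
)

```text
time_s: 2.7
tool_pos: [0.6164, 0.032, 0.1469]
orientation: [-0.706, 0.029, 0.707, 0.029]
force: [0.1, -0.1, 1.2]
opening: 0.0002
```

move_arm(
  deltas=[
    [15,0,0,0],
    [30,0,0,0],
    [30,0,0,0],
  ],
)

```text
time_s: 3.08
tool_pos: [0.6166, 0.0319, 0.1181]
orientation: [-0.706, 0.029, 0.707, 0.029]
force: [1.1, -0.3, 1.0]
opening: 0.0003
```

```bash
cat > sn.py <<'E'
import sys,cv2,numpy as np
from bench import eyes
a=eyes.camera("top")["frame"][120:260,260:470];b=eyes.camera("scene")["frame"][150:290,100:310]
cv2.imwrite(f"pics/{sys.argv[1]}.png",cv2.cvtColor(cv2.resize(np.hstack([a,b]),None,fx=1.9,fy=1.9,interpolation=3),cv2.COLOR_RGB2BGR))
E
python3 st.py; python3 sn.py a1
```

```text
t 3.075 pos [0.61660736 0.03194262 0.11812242] open 0.00031675638665893617 F [ 1.05 -0.26  1.04]
ang -94.70613755238328 q [ 0.34  0.63 -0.59  1.73  0.42  0.92 -2.08] down [-0.0012 -0.     -1.    ]
power [32.1 -3.1 -0.2]
size [32.2 78.5 39.7]
green [ 38.2 153.5  55.5]
```

View pics/a1.png

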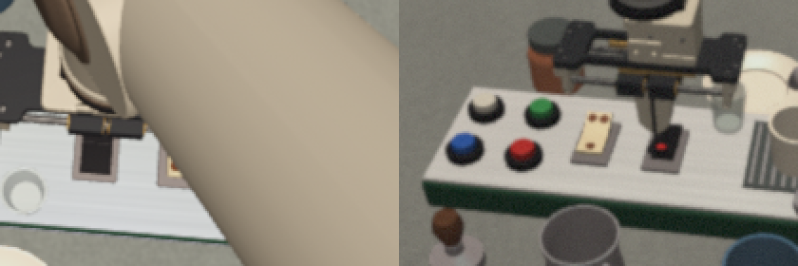

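move_arm(
  deltas=[
    [8,-3,0,0],
    [16,-3,0,0],
    [24,-3,0,0],
    [29,-3,0,0],
    [33,-3,0,0],
    [36,-3,0,0],
    [39,-3,0,0],
    [41,-3,0,0],
  ],
)

```text
time_s: 4.18
tool_pos: [0.6178, 0.0351, 0.0791]
orientation: [0.707, -0.029, -0.706, -0.029]
force: [-3.4, -1.0, 20.9]
opening: 0.0004
```

```bash
python3 st.py
```

```text
t 4.175 pos [0.61784166 0.03514684 0.0790762 ] open 0.0004129992502695074 F [-3.43 -1.04 20.9 ]
ang -94.71343084310435 q [ 0.31  0.68 -0.56  1.74  0.46  0.85 -2.11] down [ 1.e-03 -4.e-04 -1.e+00]
power [-6.9  0.2  0.8]
size [-6.9 81.8 40.8]
green [ -0.9 156.8  56.6]
```

move_arm(
  deltas=[
    [-12,0,0,0],
    [-35,0,0,0],
    [-55,10,5,0],
    [-60,35,17,0],
    [-60,60,30,0],
    [-60,78,39,0],
    [-60,82,41,0],
    [-60,82,41,0],
  ],
)

```text
time_s: 5.18
tool_pos: [0.5698, -0.0431, 0.1379]
orientation: [0.707, -0.029, -0.706, -0.029]
force: [0.4, 0.6, 0.5]
opening: 0.0005
```

```bash
python3 st.py; python3 sn.py a2
```

```text
t 5.175 pos [ 0.56979485 -0.04310837  0.13788949] open 0.0005475884092627395 F [0.38 0.62 0.5 ]
ang -94.71792727671425 q [ 0.5   0.53 -0.61  1.84  0.38  0.89 -1.94] down [ 4.e-04  5.e-04 -1.e+00]
power [ 51.9 -81.7 -40.6]
size [51.9 -0.1 -0.7]
green [57.8 74.9 15.1]
```

View pics/a2.png

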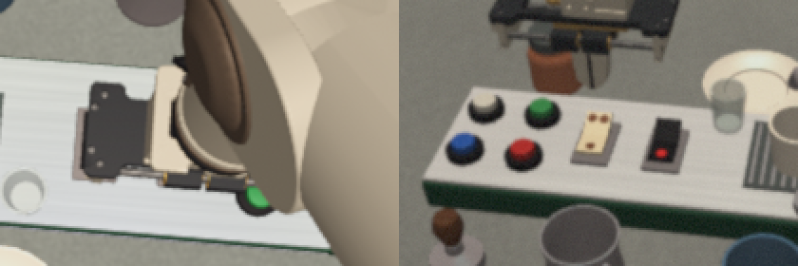

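The image shows the black rocker tipped over, with the red dot now low at (661,153) and the near wing raised. Next is the cream rocker.

move_arm(
  deltas=[
    [15,0,0,0],
    [32,0,0,0],
    [42,0,0,0],
    [48,0,0,0],
    [52,0,0,0],
    [55,0,0,0],
    [58,0,0,0],
    [61,0,0,0],
  ],
)

```text
time_s: 6.28
tool_pos: [0.5701, -0.0433, 0.0788]
orientation: [0.707, -0.03, -0.706, -0.029]
force: [-13.6, -0.1, 37.6]
opening: 0.0003
```

```bash
python3 st.py
```

```text
t 6.275 pos [ 0.57009604 -0.04330671  0.07883131] open 0.00027155993199933317 F [-13.61  -0.12  37.64]
ang -94.71347806733445 q [ 0.46  0.61 -0.57  1.86  0.45  0.79 -2.  ] down [ 4.0e-04 -1.3e-03 -1.0e+00]
power [ -7.3 -81.9 -40.3]
size [-7.2 -0.4 -0.4]
green [-1.1 74.7 15.4]
```

Hard stop reached at tip height 0.062. Lifting off, and moving above the green key.

move_arm(
  deltas=[
    [-12,0,0,0],
    [-35,0,0,0],
    [-55,10,2,0],
    [-60,35,7,0],
    [-60,60,12,0],
    [-60,72,15,0],
    [-60,75,15.5,0],
    [-60,75,15.5,0],
  ],
)

```text
time_s: 7.28
tool_pos: [0.5483, -0.1162, 0.1368]
orientation: [0.707, -0.029, -0.706, -0.029]
force: [0.9, 0.6, 0.9]
opening: 0.0007
```

```bash
python3 st.py; python3 sn.py a3
```

```text
t 7.275 pos [ 0.54828276 -0.11621272  0.13683639] open 0.0007342278118565304 F [0.92 0.57 0.88]
ang -94.6818254417724 q [ 0.64  0.51 -0.61  1.86  0.37  0.88 -1.81] down [ 4.e-04  5.e-04 -1.e+00]
power [  50.9 -156.3  -56.1]
size [ 50.9 -74.7 -16.1]
green [56.8  0.3 -0.3]
```

View pics/a3.png

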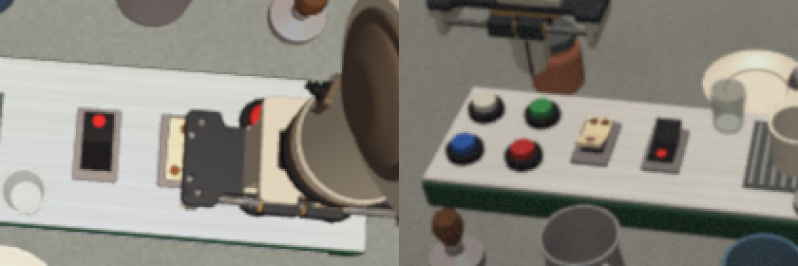

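Both rockers are over: the cream far wing is raised. Pressing the green key.

move_arm(
  deltas=[
    [15,0,0,0],
    [35,0,0,0],
    [47,0,0,0],
    [54,0,0,0],
    [57,0,0,0],
    [60,0,0,0],
    [62,0,0,0],
    [63.5,0,0,0],
    [63.5,0,0,0],
  ],
)

```text
time_s: 8.5
tool_pos: [0.5477, -0.1165, 0.0776]
orientation: [-0.706, 0.03, 0.707, 0.028]
force: [-17.4, 2.9, 40.8]
opening: 0.0004
```

```bash
python3 st.py; python3 sn.py a4
```

```text
t 8.5 pos [ 0.54771259 -0.11648777  0.07760883] open 0.0004207717637837213 F [-17.35   2.9   40.84]
ang -94.68857448157563 q [ 0.59  0.6  -0.56  1.89  0.44  0.78 -1.86] down [-0.0011 -0.0029 -1.    ]
power [  -8.9 -156.7  -56.7]
size [ -8.6 -75.1 -16.7]
green [-2.4 -0.1 -0.9]
```

View pics/a4.png

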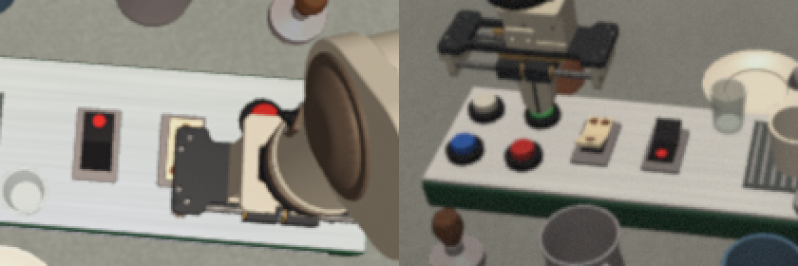

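```bash
python3 - <<'E'
from bench import r,eyes
from h import *
o=r.get_obs();print(np.round(o["force"],2),np.round(o["torque"],3),o["time_s"],o["tool_pos"],np.round(o["effort"],1))
c=eyes.camera("top")
print("canister",onz(c,409,292,.085), "shot glass",onz(c,274,220,.1))
S=eyes.camera("scene");im=S["frame"]
cv2.imwrite("pics/z1.png",cv2.cvtColor(cv2.resize(im[140:240,100:240],None,fx=5,fy=5,interpolation=2),cv2.COLOR_RGB2BGR))
E
```

```text
[-16.91   3.13  39.97] [ 0.574  3.888 -0.039] 8.6 [ 0.54763997 -0.11649482  0.07758144] [ -0.5 -35.5  -4.7 -20.    1.5  -5.9   0. ]
canister [ 0.42501554 -0.12814532  0.085     ] shot glass [0.54627793 0.10113706 0.1       ]
```

View pics/z1.png

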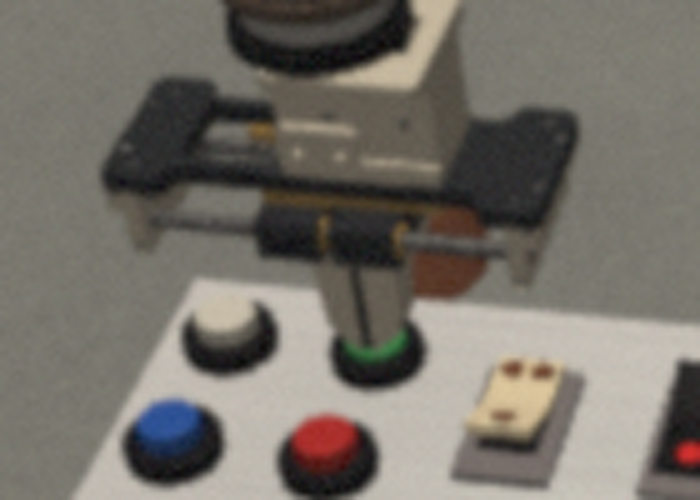

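move_arm(
  deltas=[
    [-2,0,0,0],
    [-2,0,0,0],
  ],
)

```text
time_s: 8.95
tool_pos: [0.5475, -0.1165, 0.0779]
orientation: [-0.706, 0.03, 0.707, 0.028]
force: [-11.7, 1.8, 25.0]
opening: 0.0007
```

```bash
python3 st.py;python3 -c "
from bench import r;o=r.get_obs();print(o['torque'],o['effort'])"
```

```text
t 8.95 pos [ 0.54754325 -0.11652132  0.07793624] open 0.0006642115891021418 F [-11.7    1.82  24.97]
ang -94.68779100726205 q [ 0.6   0.6  -0.56  1.89  0.44  0.78 -1.86] down [-9.0e-04 -1.8e-03 -1.0e+00]
power [  -8.4 -156.7  -56.8]
size [ -8.2 -75.2 -16.9]
green [-2.1 -0.1 -1.1]
[0.49749803 2.66209495 0.00531795] [-1.53936208e-01 -4.20198798e+01 -6.00211501e+00 -2.07038873e+01
  1.11328270e+00 -4.01861250e+00  7.69493461e-03]
```

```bash
python3 - <<'E'
from bench import eyes
import cv2,numpy as np
a=eyes.camera("top")["frame"][110:370,190:560];b=eyes.camera("scene")["frame"][20:280,60:380]
b=cv2.resize(b,None,fx=2.3,fy=2.3,interpolation=2)
cv2.imwrite("pics/f1.png",cv2.cvtColor(cv2.resize(a,None,fx=2.1,fy=2.1,interpolation=2),cv2.COLOR_RGB2BGR));cv2.imwrite("pics/f2.png",cv2.cvtColor(b,cv2.COLOR_RGB2BGR))
E
```

```text
(no output)
```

View pics/f1.png

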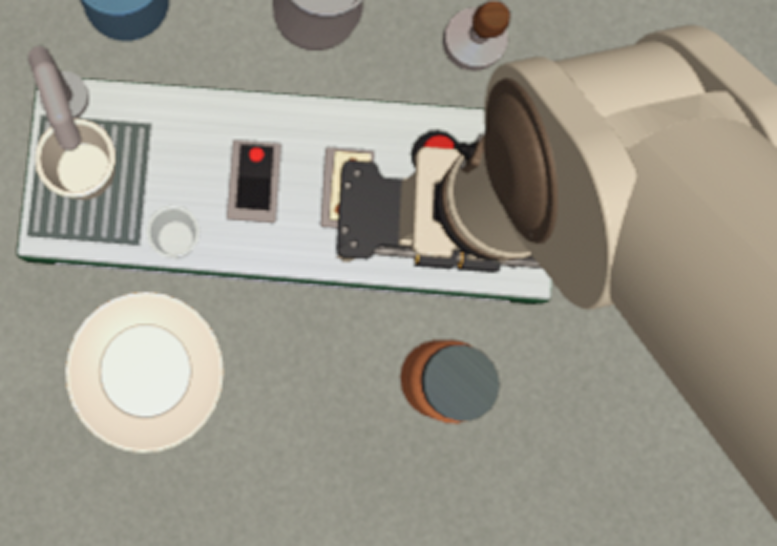

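View pics/f2.png

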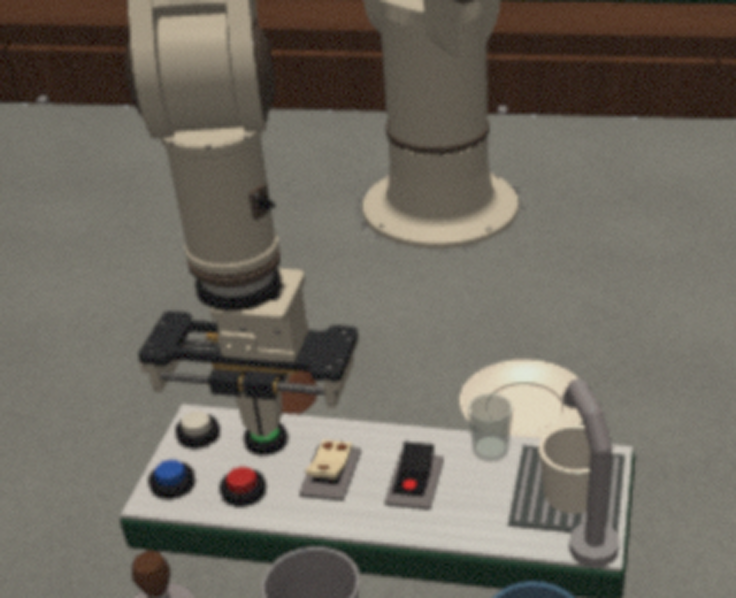

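move_arm(
  deltas=[
    [-2,0,0,0],
    [-2,0,0,0],
  ],
)

```text
time_s: 9.3
tool_pos: [0.5482, -0.1167, 0.0783]
orientation: [0.707, -0.029, -0.706, -0.029]
force: [-4.3, 0.1, 8.6]
opening: 0.0004
```

move_arm(
  deltas=[
    [-0.7,0,0,0],
    [-0.7,0,0,0],
  ],
)

```text
time_s: 9.55
tool_pos: [0.5481, -0.1167, 0.0784]
orientation: [0.707, -0.029, -0.706, -0.029]
force: [-2.4, 1.2, 5.2]
opening: 0.0003
```

```bash
python3 st.py
```

```text
t 9.55 pos [ 0.54813986 -0.11671138  0.0784113 ] open 0.00025968236600528 F [-2.45  1.16  5.22]
ang -94.70175082493598 q [ 0.6   0.6  -0.56  1.89  0.44  0.78 -1.86] down [ 4.e-04 -2.e-04 -1.e+00]
power [  -7.6 -156.8  -56.2]
size [ -7.6 -75.3 -16.2]
green [-1.6 -0.3 -0.4]
```

move_arm(
  deltas=[
    [-0.6,0,0,0],
    [-0.6,0,0,0],
  ],
)

```text
time_s: 9.8
tool_pos: [0.5481, -0.1168, 0.0786]
orientation: [0.707, -0.029, -0.706, -0.029]
force: [-2.1, 1.7, 5.2]
opening: 0.0003
```

move_arm(
  deltas=[
    [-0.8,0,0,0],
    [-0.8,0,0,0],
  ],
)

```text
time_s: 10.05
tool_pos: [0.5481, -0.1167, 0.0794]
orientation: [0.707, -0.029, -0.706, -0.029]
force: [-3.0, 1.5, 4.8]
opening: -0.0001
```

```bash
python3 st.py
```

```text
t 10.05 pos [ 0.54814256 -0.11674935  0.07935056] open -5.1742620545831754e-05 F [-3.05  1.46  4.83]
ang -94.7067009720869 q [ 0.6   0.6  -0.56  1.89  0.44  0.78 -1.86] down [ 2.e-04  1.e-04 -1.e+00]
power [  -6.6 -156.9  -56.2]
size [ -6.6 -75.3 -16.2]
green [-0.6 -0.3 -0.4]
```

The force (about 4 N with the tip slightly higher) suggests the spring is still nearly fully compressed. I push back to the stop, hold it well over 2 s, then release slowly and read where the spring force ends.

move_arm(
  deltas=[
    [2,0,0,0],
    [4,0,0,0],
    [4.5,0,0,0],
    [4.5,0,0,0],
    [4.5,0,0,0],
    [4.5,0,0,0],
    [4.5,0,0,0],
    [4.5,0,0,0],
    [4.5,0,0,0],
    [4.5,0,0,0],
  ],
)

```text
time_s: 11.3
tool_pos: [0.5484, -0.1168, 0.0778]
orientation: [0.707, -0.03, -0.706, -0.028]
force: [-11.9, 2.4, 30.7]
opening: 0.0003
```

move_arm(
  deltas=[
    [0,0,0,0],
    [0,0,0,0],
    [0,0,0,0],
    [0,0,0,0],
    [0,0,0,0],
    [0,0,0,0],
    [0,0,0,0],
    [0,0,0,0],
    [0,0,0,0],
    [0,0,0,0],
  ],
)

```text
time_s: 12.55
tool_pos: [0.5484, -0.1167, 0.0778]
orientation: [0.707, -0.03, -0.706, -0.028]
force: [-11.8, 2.3, 30.8]
opening: -0.0
```

move_arm(
  deltas=[
    [0,0,0,0],
    [0,0,0,0],
    [0,0,0,0],
    [0,0,0,0],
  ],
)

```text
time_s: 13.05
tool_pos: [0.5484, -0.1168, 0.0777]
orientation: [0.707, -0.03, -0.706, -0.028]
force: [-11.9, 3.0, 32.1]
opening: 0.0005
```

move_arm(
  deltas=[
    [-4.5,0,0,0],
    [-4.5,0,0,0],
  ],
)

```text
time_s: 13.3
tool_pos: [0.5486, -0.1169, 0.0798]
orientation: [0.707, -0.029, -0.706, -0.029]
force: [-1.2, 1.6, 3.2]
opening: 0.0006
```

move_arm(
  deltas=[
    [-1,0,0,0],
    [-1,0,0,0],
  ],
)

```text
time_s: 13.55
tool_pos: [0.5485, -0.1169, 0.0803]
orientation: [0.707, -0.029, -0.706, -0.029]
force: [-0.6, 0.1, 3.3]
opening: 0.0006
```

move_arm(
  deltas=[
    [-1,0,0,0],
    [-1,0,0,0],
  ],
)

```text
time_s: 13.8
tool_pos: [0.5485, -0.1169, 0.0814]
orientation: [0.707, -0.029, -0.706, -0.029]
force: [0.9, 0.9, 3.3]
opening: 0.0005
```

move_arm(
  deltas=[
    [-1,0,0,0],
    [-1,0,0,0],
  ],
)

```text
time_s: 14.05
tool_pos: [0.5485, -0.1169, 0.0825]
orientation: [0.707, -0.029, -0.706, -0.029]
force: [0.7, 0.9, 2.2]
opening: 0.0004
```

move_arm(
  deltas=[
    [-1,0,0,0],
    [-1,0,0,0],
  ],
)

```text
time_s: 14.3
tool_pos: [0.5482, -0.1169, 0.0834]
orientation: [0.707, -0.029, -0.706, -0.029]
force: [2.1, 0.1, 1.8]
opening: 0.0005
```

move_arm(
  deltas=[
    [-1,0,0,0],
    [-1,0,0,0],
  ],
)

```text
time_s: 14.55
tool_pos: [0.5479, -0.1169, 0.0843]
orientation: [-0.706, 0.029, 0.707, 0.029]
force: [1.1, 0.6, 1.2]
opening: 0.0006
```

move_arm(
  deltas=[
    [-2,0,0,0],
    [-2,0,0,0],
  ],
)

```text
time_s: 14.8
tool_pos: [0.5474, -0.1168, 0.0861]
orientation: [-0.706, 0.029, 0.707, 0.029]
force: [-0.2, -0.1, -0.7]
opening: 0.0007
```

The spring force fades over tool z 0.0784 to about 0.0845, which is the key's full 6 mm of travel. So the key was fully down for over 2 s and is released. That height is about 4 mm above what I expected, so I retreat and check the rockers.

move_arm(
  deltas=[
    [-20,0,0,0],
    [-60,0,0,0],
    [-110,0,0,0],
    [-140,20,20,0],
    [-150,60,60,0],
    [-150,100,100,0],
    [-150,140,130,0],
    [-150,180,150,0],
    [-150,220,160,0],
    [-150,240,160,0],
  ],
)

```text
time_s: 16.05
tool_pos: [0.3678, -0.3451, 0.2375]
orientation: [0.707, -0.031, -0.706, -0.03]
force: [0.9, 0.4, 0.8]
opening: 0.0005
```

```bash
python3 - <<'E'
from bench import eyes
import cv2,numpy as np
a=eyes.camera("top")["frame"][110:370,190:560];b=eyes.camera("scene")["frame"]
cv2.imwrite("pics/g1.png",cv2.cvtColor(cv2.resize(a,None,fx=2.1,fy=2.1,interpolation=2),cv2.COLOR_RGB2BGR));
cv2.imwrite("pics/g2.png",cv2.cvtColor(cv2.resize(b[190:250,110:270],None,fx=5,fy=5,interpolation=2),cv2.COLOR_RGB2BGR))
E
python3 st.py
```

```text
t 16.15 pos [ 0.36894066 -0.34462737  0.23699641] open 0.0006474600869417555 F [ 1.22  0.45 -0.17]
ang -94.87249274561873 q [ 1.19  0.26 -0.57  1.91  0.17  1.01 -1.11] down [ 1.1e-03 -8.0e-04 -1.0e+00]
power [ 151.  -399.4 -214.7]
size [ 151.  -317.8 -175. ]
green [ 157.  -242.7 -159.4]
```

View pics/g1.png

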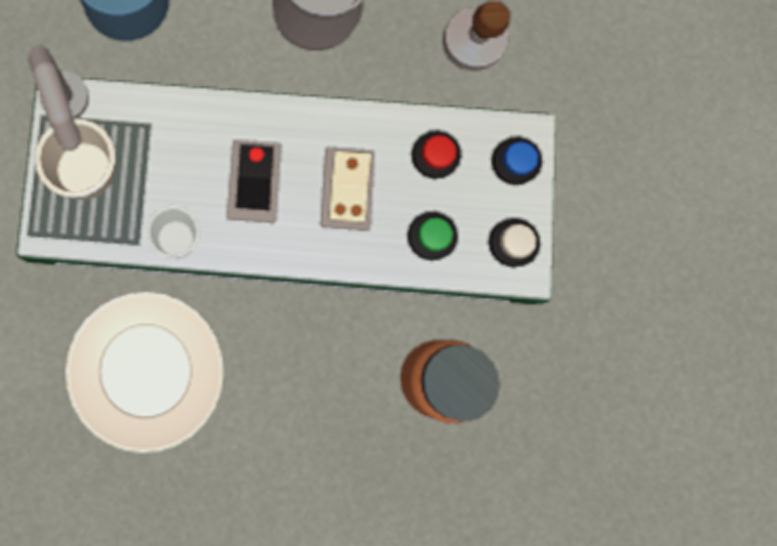

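View pics/g2.png

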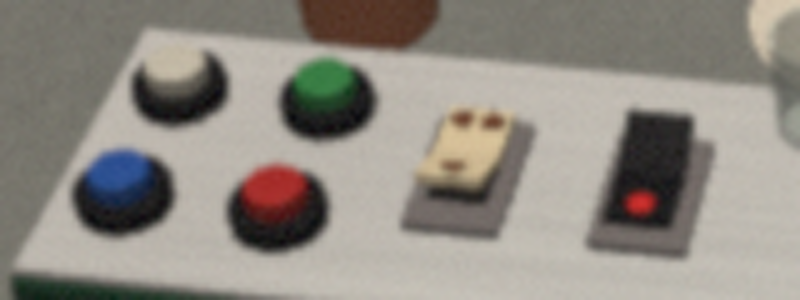

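```bash
python3 - <<'E'
from bench import eyes
from h import *
T=eyes.camera("top");S=eyes.camera("scene")
Rd=((0,150,60),(8,255,255));G=((45,100,40),(85,255,255));Br=((0,90,20),(14,255,150))
for n,t,s,(lo,hi),rr in [("reddot",(312,184),(238,231),Rd,7),("green",(397,222),(175,208),G,10),("red",(399,182),(165,230),Rd,10),
 ("sizefar1",(358,188),(200,223),Br,5),("near_a",(352,209),(208,214),Br,4),("near_b",(360,210),(202,213),Br,4)]:
    a=blob(T,t,lo,hi,rr);b=blob(S,s,lo,hi,rr)
    if a is None or b is None: print(n,a,b);continue
    print(n,a[0].round(1),a[1][4],b[0].round(1),b[1][4],*[np.round(x,4) for x in tri(T,a[0],S,b[0])])
E
```

```text
reddot [311.6 183. ] 44 [237.7 229.9] 28 [0.6181 0.0358 0.065 ] 0.0026
green [397.1 221.2] 220 [174.4 207. ] 92 [ 0.5485 -0.1166  0.0621] 0.0031
red [398.8 181.8] 216 [164.6 228.3] 102 [ 0.6203 -0.1221  0.0632] 0.0032
sizefar1 [357.4 187.5] 11 [200.3 222.7] 3 [ 0.6082 -0.0457  0.0725] 0.0029
near_a None (array([208.28571429, 213.57142857]), [207, 213, 4, 2, 7])
near_b [359. 211.] 1 [202.  213.5] 6 [ 0.5671 -0.0497  0.0621] 0.0016
```

```bash
python3 - <<'E'
from bench import eyes
from h import *
T=eyes.camera("top");S=eyes.camera("scene")
fr=T["frame"];g=cv2.cvtColor(fr,cv2.COLOR_RGB2GRAY);gs=cv2.cvtColor(S["frame"],cv2.COLOR_RGB2GRAY)
for img,n,(x,y),R in((g,"top",(312,195),26),(gs,"scene",(239,224),20)):
    m=(img<45).astype(np.uint8)*255;w=np.zeros_like(m);cv2.circle(w,(x,y),R,255,-1);m&=w
    cs,_=cv2.findContours(m,cv2.RETR_EXTERNAL,cv2.CHAIN_APPROX_NONE);c=max(cs,key=cv2.contourArea)
    print(n,cv2.minAreaRect(c),cv2.boxPoints(cv2.minAreaRect(c)).round(1).tolist())
from itertools import product
R=np.radians(-4.72);Q=np.array([[np.cos(R),-np.sin(R)],[np.sin(R),np.cos(R)]]);t=np.array([.5925,-.0243])
for th in(0,.2,.3,.4):
  for s,n in((1,"far"),(-1,"near")):
    a=.4-th if s>0 else th   # far wing slope up
    for d in (20,31):
      z=45+14+3+ d*np.sin(a); p=np.r_[Q@np.array([s*d*np.cos(a),60])/1000+t,z/1000]
      print(th,n,d,"top",np.round(proj(T,p),1),"scene",np.round(proj(S,p),1))
E
```

```text
top ((310.8794250488281, 194.06764221191406), (14.495638847351074, 28.99127769470215), 4.39870548248291) [[302.5, 208.0], [304.79998779296875, 179.10000610351562], [319.20001220703125, 180.1999969482422], [317.0, 209.10000610351562]]
scene ((239.73532104492188, 224.05885314941406), (12.126781463623047, 21.10059928894043), 14.03624439239502) [[231.3000030517578, 232.8000030517578], [236.39999389648438, 212.39999389648438], [248.1999969482422, 215.3000030517578], [243.10000610351562, 235.8000030517578]]
0 far 20 top [312.1 183.8] scene [236.3 227.5]
0 far 31 top [312.6 177.9] scene [235.2 229.3]
0 near 20 top [310.3 205.4] scene [240.  218.2]
0 near 31 top [309.9 211.4] scene [241.  214.9]
0.2 far 20 top [312.  183.6] scene [236.3 229.2]
0.2 far 31 top [312.5 177.6] scene [235.2 231.9]
0.2 near 20 top [310.4 204.9] scene [239.9 217. ]
0.2 near 31 top [310.  210.6] scene [240.8 213. ]
0.3 far 20 top [312.  183.7] scene [236.3 229.9]
0.3 far 31 top [312.5 177.7] scene [235.2 233.1]
0.3 near 20 top [310.5 204.4] scene [239.8 216.5]
0.3 near 31 top [310.1 209.9] scene [240.7 212.2]
0.4 far 20 top [311.9 183.9] scene [236.3 230.7]
0.4 far 31 top [312.4 178. ] scene [235.3 234.2]
0.4 near 20 top [310.5 203.9] scene [239.7 216. ]
0.4 near 31 top [310.2 209.1] scene [240.5 211.5]
```

```bash
python3 -c "
from bench import r;print(r.finish_job())"
```

```text
the job is handed in; nothing more can be done
None
```

The double shot is started and the job is handed in, after about 16 s of the 48 s allowed.

**What I did**
- I pressed the black power rocker down on its red-dot end until it hit its stop.
- I then pressed the cream cup-size rocker down on its two-dot end until it hit its stop.
- I held the green key on its stop for about 2.7 s and let it spring back, then moved the arm clear of the unit.

**What the last checks showed**
- **Rockers:** Both read 0.062 m at the fingertip on their stops, which is the expected level height. In the final pictures, the black rocker's red dot had moved about as far as a full 0.4 rad swing should move it, and the cream rocker's far wing stands raised.
- **Keys:** The final pictures show the green key back up. The white, blue and red keys look undisturbed.
- **Loose things:** The cup, glass, saucer and canister look undisturbed in the final view. The jug, mug and tamper were only partly in it.

**What disagreed**
- **Green key height:** It stopped about 4 mm higher than the given heights imply, and I did not find out why. On release the spring force faded from about 5 N to nothing over about 6 mm, so I take it that the key was fully down.
- **Rise during the press:** Before the long hold I let the key rise by about 1 mm while testing this, without releasing it.
- **Cream rocker dots:** These were too small to measure well. One near dot gave about 62 mm, as expected, but from only a few pixels.
- **Forces:** The highest fingertip force I read was about 41 N, while pressing the green key.

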